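# Bed the taper plug of a pipe cock

### The arm

A 6-joint arm with a two-finger parallel gripper is mounted at the origin on the work surface. World frame = base frame: x ahead of the robot, y to its left, z up, the work surface at z = 0. Lengths are in m, angles in rad, forces in N, time in s.
With the tool pointing down it reaches from about 0.425 to 0.95 m from the base axis. Payload 3.5 kg.
Tool frame: the origin (TCP) lies at the very end of the fingers, on their centre line; the grasp point (between the pads) lies 19 mm behind it; z points along the fingers, y is the line along which they close (so a half turn about z gives the same grasp; the last joint's range is limited). The gripper opens to 85 mm and grips with 20 to 120 N. Pads are 22 mm wide; open, the fingers measure 114 mm over their backs; the gripper's body (76 mm by 85 mm) begins 54 mm behind the grasp point. The pads swing forward as they close: fully open they stand 13 mm farther back than shut.
Start: joints at [1.067, 0.286, 1.577, -0, 1.279, -0.15], TCP at [0.234, 0.633, 0.202] pointing down, gripper open.
Joint ranges: [-2.77, 2.77], [-0.9, 2.22], [0.21, 2.48], [-1.53, 4.67], [0.24, 2.81], [-2.84, 2.84]. Speed limits (rad/s): [2.79, 2.79, 3.14, 3.14, 3.14, 3.14].

### API

Orientations are given as a unit quaternion [x, y, z, w].
In Python, from plant import get_state, read_camera, sign_off, recognise gives the robot as it stands.
- The arm moves only by the tool arm_command, never from a script. Its argument "steps" is a list of rows, each an object with "translation": the shift along the tool's x, y, z scaled (see below), a list of three; "twist": the turn, a rotation vector about the tool's x, y, z scaled (see below), a list of three; "fingers": the opening, from -1 (shut) to 1 (fully open). In form: [{"translation": [x, y, z], "twist": [rx, ry, rz], "fingers": fingers}, ...]. A call has 1 to 5 rows; each row is the pose to reach, as a shift and turn from the pose commanded when the call began, along the tool's axes at that moment; what a row does not reach only later rows make up. The controller multiplies each number of a shift by 75 cm and each number of a turn by 60 degrees. A row lasts 1/8 s, in which the tool goes at most 62.5 mm and 10.7 degrees, less where a joint would pass 70% of its speed; a pose out of reach is approached as far as the arm can. A call with a number of a shift or a turn outside -1 to 1 is refused whole. A call with a gripper value outside its range is refused whole. The fingers move at their own pace and stop on an object; "grip_force" is the grip in N (left out, the last holds). Time passes only in rows, so rows that repeat a pose let the fingers close. It gives the time, the measured TCP pose, the force, the opening and the grip force at its end, in the units of the state.
- get_state(): the state, without advancing time (a new reading comes with each control period).
- read_camera(name): name is "scene" or "side" or "wrist"; returns a dict with "pixels" (400x640x3 uint8, red, green, blue), "K" (3x3 intrinsics, pixels), "k1" (the pictures are not rectified: a ray, as slopes to the right and down, at radius r is drawn at 1 + k1 r^2 times it, then the intrinsics apply), "R" (3x3) and "t" (3): a world point X has camera coordinates R X + t; the wrist camera has in their place "T_tool_cam" (4x4, takes a point from camera to tool coordinates, whose origin is the TCP and whose axes are the flange's). Camera axes: x right, y down, z forward; pixel columns grow to the right and rows downward; lengths in m; the calibration is good to about 2 mm. A picture is of the moment at which its call begins: read the wrist's pose just before it. There is no depth.
- sign_off(): hands the job in; it is judged then, once.
Trained networks look in a picture, given as the dict that the camera call returned (one of the last four; its "shot" number tells which), for a name from the list of things; names that differ only in an ending like _2 or _b are one class to them, and where a whole thing is asked for, a point or a joint stands for the part that bears it (a point fixed in the world has none). Each returns a list of dicts, best first, with "conf" (0 to 1); they miss things now and then, are a little off and sometimes report something else, mostly with a low value. They report only what shows in the picture. A call takes as long as a camera call.
- recognise(picture, query): "point" ([row, column] in pixels, amid what is visible of it).
The state is a dict: "time": time; "qpos": joint angles; "dq": joint speeds; "joint_efforts": joint torques, N m; "eef_pos": TCP position; "tcp_rot": TCP orientation; "contact_force": force on the tool from outside, world axes, zero at the start; "wrist_torque": the same for the moment, N m; "opening": opening from 0.0 (shut) to 1.0 (fully open); "finger_force": force on a finger pad.
Only numpy, scipy, OpenCV 4.12 (cv2) and the standard library are available. Lean on these libraries where they do the work, as an engineer would, in place of code of your own. Each camera call takes 0.05 s, during which the arm holds its last target. There are 200 camera calls.

### The job

Pick up the larger brass plug and enter it in the tapered hole of the pipe cock in the vise with its tee head in line with the pipe (open). Then bear down on it with about 12 N all the while you turn it a quarter turn to shut, either way round, so that it wedges in the sleeve and holds with the tee head square across the pipe; pressing without turning will not make it hold, and much over 15 N ruins the soft sleeve. Let go of it and leave everything else on the bench alone.

Things in the scene. Friction and masses are not known exactly. Their poses are not given: they have to be found in the camera images.
- plug: larger taper plug, brass, 0.36 kg, 86 mm tall, loose, on its small end. Origin: centre of its underside, z up. Cone taper 1:6 on diameter, 24.5 mm across at the foot, 32 at z 46; collar 37 mm across z 46 to 52; neck 20 mm across to z 60; tee head z 60 to 86, a flat bar 46 mm long (x), 12 thick (y), alike after half a turn. Wedged, it turns at 0.4 to 0.8 N m: grip hard.
- plug_head (a point): centre of the larger plug's tee head, 73 mm above its foot, 13 mm under its top; axes as the plug (x along the 46 mm bar, y across its 12 mm thickness)
- plug_shoulder (a point): point on the larger plug's axis, 46 mm above its foot, where the cone meets the underside of the collar; axes as the plug
- cock: brass pipe cock clamped in the vise by its hexagon ends (40 mm over flats, 110 mm long over all), fixed. Origin: as cock_mouth. The pipe lies along its y, 26 mm below the rim; barrel 42 mm across, hole right through. The soft white sleeve in the hole yields some 0.1 mm in height per newton pressed while turning, and grips the plug by friction (0.5 to 0.7).
- cock_mouth (a point): centre of the rim of the tapered hole, 170 mm above the bench, 20 mm above the jaw tops; z up, y along the pipe. Hole 30 mm across, taper 1:6. How far the sleeve is worn is not known: the plug first touches with its shoulder anywhere 7 to 19 mm above this point and sinks 1.5 to 4 mm more when pressed with 12 N through the quarter turn, about 1 mm if not turned.
- vise: grey bench vise, fixed, jaw tops 150 mm high and 100 mm wide along its y; origin on the bench under the hole. Its screw and 140 mm tommy bar (80 mm up) reach 150 mm towards its -x, its base and anvil 125 mm towards +x.
- small_plug: smaller spare plug of the same shape at 0.7 of the size, 60 mm tall, head 32 mm long; too small for this cock, leave it standing. Origin: centre of its underside.
- wrench: steel wrench 200 mm long, lying on the bench, leave it alone. Origin on the bench under its middle, x along its length.
- grease_tin: closed round tin 75 mm across, 40 mm tall, leave it alone. Origin: centre of its underside.

How it is judged:
By the outcome, as a careful person would: the job done as asked, in the order asked, and still so for the second after the job is handed in, with the robot touching nothing.
It also fails if it takes over 61 s, if anything falls off the work surface, if the arm or the gripper's body presses on something with over 40 N, if the wrist force passes 120 N, or if a joint passes its speed limit or range.

## Working session

There is one attempt and no reset: what is moved stays moved. The work goes in short steps, Python scripts to look and compute and a tool call to move; the robot and the scene stay as the last step left them, time stands still between calls to the robot, and variables do not carry over. Pictures are saved under pics/ and viewed, at most 12 in all, crops included, and the job is handed in when it is done.

Besides the shell and the picture viewer there is one more tool, called after ">>>" as a command line: name --argument value ..., lists and objects as JSON in quotes. arm_command: Moves the arm, as the interface text tells. Shifts and turns lie within -1 to 1; 1 stands for 75 cm of shift or 60 degrees of turn. Its arguments: {"type":"object","properties":{"steps":{"type":"array"},"grip_force":{"type":"number"}},"required":["steps"]}

```bash
mkdir -p pics; cat > h.py <<'E'
import numpy as np, cv2
from plant import *
from scipy.spatial.transform import Rotation as Ro
def shot(name,fn=None):
    s=get_state(); p=read_camera(name)
    if fn: cv2.imwrite('pics/'+fn,p['pixels'][:,:,::-1])
    if name=='wrist':
        T=np.eye(4);T[:3,:3]=Ro.from_quat(s['tcp_rot']).as_matrix();T[:3,3]=s['eef_pos']
        W=T@np.array(p['T_tool_cam']); p['Rw']=W[:3,:3]; p['c']=W[:3,3]
    else:
        R=np.array(p['R']); p['Rw']=R.T; p['c']=-R.T@np.array(p['t'])
    return p
def ray(p,rc):
    K=np.array(p['K']); D=np.array([p['k1'],0,0,0,0],float)
    u=cv2.undistortPoints(np.array([[[rc[1],rc[0]]]],float),K,D)[0,0]
    d=p['Rw']@np.array([u[0],u[1],1]); return p['c'],d/np.linalg.norm(d)
def tri(rs):
    A=sum(np.eye(3)-np.outer(d,d) for c,d in rs); b=sum((np.eye(3)-np.outer(d,d))@c for c,d in rs)
    X=np.linalg.solve(A,b); return X,[np.linalg.norm((np.eye(3)-np.outer(d,d))@(X-c)) for c,d in rs]
def atz(r,z): c,d=r; return c+d*(z-c[2])/d[2]
def proj(p,X):
    K=np.array(p['K']); D=np.array([p['k1'],0,0,0,0],float); R=p['Rw'].T
    return cv2.projectPoints(np.array(X,float).reshape(-1,1,3),cv2.Rodrigues(R)[0],-R@p['c'],K,D)[0][:,0]
E
python3 - <<'E'
from h import *
P={n:shot(n,n+'1.png') for n in ['scene','side','wrist']}
Q={n:P[n] for n in P}
for q in ['plug','plug_head','plug_shoulder','cock','cock_mouth','small_plug','vise','wrench','grease_tin']:
    rs=[]
    for n in ['scene','side','wrist']:
        r=recognise(P[n],q)
        print(q,n,[(np.round(x['point'],1).tolist(),round(x['conf'],2)) for x in r[:3]])
        if r: rs.append(ray(P[n],r[0]['point']))
    if len(rs)>1: print('   ',[np.round(v,4) for v in tri(rs)])
im=np.vstack([P['scene']['pixels'],P['side']['pixels']])
E
```

```text
plug scene [([209.8, 367.0], 0.88)]
plug side [([231.0, 288.7], 0.63), ([203.0, 299.6], 0.57)]
plug wrist []
    [array([ 0.515 ,  0.3548, -0.0345]), array([0.0184, 0.0184])]
plug_head scene [([254.8, 177.8], 0.63), ([213.9, 369.4], 0.61)]
plug_head side [([200.8, 300.4], 0.6)]
plug_head wrist []
    [array([ 0.4658, -0.0729,  0.211 ]), array([0.1075, 0.1075])]
plug_shoulder scene [([212.8, 367.3], 0.53)]
plug_shoulder side [([203.5, 302.1], 0.58)]
plug_shoulder wrist []
    [array([0.5648, 0.3223, 0.0518]), array([0.0032, 0.0032])]
cock scene [([254.1, 178.7], 0.79)]
cock side [([259.8, 389.8], 0.81)]
cock wrist []
    [array([ 0.5342, -0.1363,  0.1588]), array([0.0011, 0.0011])]
cock_mouth scene [([253.4, 178.4], 0.65)]
cock_mouth side [([260.1, 392.0], 0.64)]
cock_mouth wrist []
    [array([ 0.5356, -0.1382,  0.1607]), array([0.0035, 0.0035])]
small_plug scene [([203.9, 322.1], 0.63)]
small_plug side [([229.6, 288.1], 0.57)]
small_plug wrist [([397.0, 141.9], 0.44)]
    [array([0.4685, 0.2489, 0.0235]), array([0.0068, 0.012 , 0.0101])]
vise scene [([275.8, 195.8], 0.61), ([255.5, 176.3], 0.15)]
vise side [([293.7, 385.0], 0.6)]
vise wrist []
    [array([ 0.5359, -0.1254,  0.0634]), array([0.0061, 0.0061])]
wrench scene [([296.1, 360.8], 0.55)]
wrench side [([226.2, 359.5], 0.88)]
wrench wrist []
    [array([ 0.7162,  0.2083, -0.0195]), array([0.0118, 0.0118])]
grease_tin scene [([146.7, 368.3], 0.56)]
grease_tin side [([207.3, 213.0], 0.65)]
grease_tin wrist [([288.2, 243.1], 0.68)]
    [array([0.3308, 0.4888, 0.0237]), array([0.0014, 0.0053, 0.0046])]
```

View pics/scene1.png

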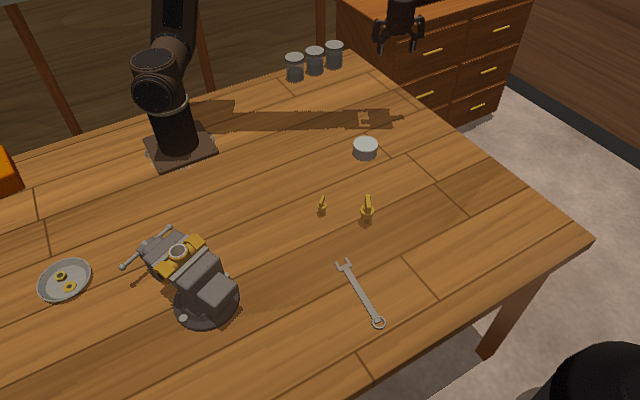

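View pics/side1.png

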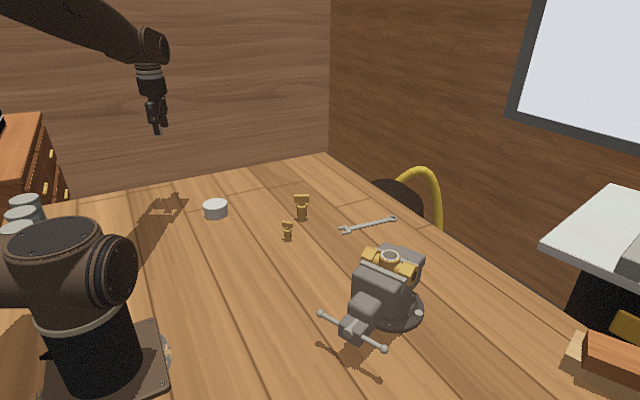

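The scene view shows the larger plug at about (row 209, col 367), the small plug at (204, 322) and the cock mouth at (252, 179). In the side view they are at (206, 301), (230, 288) and (257, 391). Next I'll work out the camera offset and the first move.

```bash
cat >> h.py <<'E'
def cmd(pos,zdir=(0,0,-1),ydir=None,rot=None):
    "numbers for a move to the TCP pose; ydir horizontal closing line (nearest half turn)"
    s=get_state(); R=Ro.from_quat(s['tcp_rot']).as_matrix(); best=None
    t=R.T@(np.array(pos)-s['eef_pos'])/.75
    for sg in (1,-1):
        y=np.array(ydir if ydir is not None else R[:,1]*[1,1,0],float)*sg; z=np.array(zdir,float); y-=z*(y@z); y/=np.linalg.norm(y)
        G=np.column_stack([np.cross(y,z),y,z]); w=Ro.from_matrix(R.T@G).as_rotvec()/np.radians(60)
        print('trans',np.round(t,4),'twist',np.round(w,4),'deg',np.round(np.linalg.norm(w)*60,1))
E
python3 - <<'E'
from h import *
s=get_state(); R=Ro.from_quat(s['tcp_rot']).as_matrix(); print(np.round(R,3),s['eef_pos'],s['qpos'],s['time'])
p=shot('wrist'); print(np.round(p['T_tool_cam'],3),p['K'],p['k1'])
a=shot('scene');b=shot('side')
for n,x,y in [('plug',(209,367),(206,301)),('small',(204,322),(230,288)),('mouth',(252,178.5),(257,391))]:
    print(n,tri([ray(a,x),ray(b,y)]))
cmd([0.52,0.31,0.25])
E
```

```text
[[-0.938  0.346 -0.   ]
 [ 0.346  0.938  0.   ]
 [ 0.     0.    -1.   ]] [0.23383311 0.63319412 0.20172378] [ 1.06698293e+00  2.86304369e-01  1.57669663e+00  2.76411371e-05
  1.27859051e+00 -1.50011984e-01] 1.5
[[-0.    -0.962 -0.273  0.069]
 [ 1.    -0.     0.001 -0.   ]
 [-0.001 -0.273  0.962 -0.172]
 [ 0.     0.     0.     1.   ]] [[305.01143348   0.         320.70305993]
 [  0.         305.01143348 202.27908173]
 [  0.           0.           1.        ]] -0.04429378737652144
plug (array([0.55730415, 0.32455235, 0.04897544]), [np.float64(0.0030140636327659317), np.float64(0.0030140636327659377)])
small (array([0.47344664, 0.24018947, 0.03541179]), [np.float64(0.004271713808638072), np.float64(0.004271713808638103)])
mouth (array([ 0.53563397, -0.13587438,  0.16586776]), [np.float64(0.0021758622661755054), np.float64(0.0021758622661755766)])
trans [-0.5072 -0.272  -0.0644] twist [ 0. -0.  0.] deg 0.0
trans [-0.5072 -0.272  -0.0644] twist [ 0.  0. -3.] deg 180.0
```

>>> arm_command --steps '[{"translation": [-0.083, -0.044, -0.0128], "twist": [0, 0, 0], "fingers": 1}, {"translation": [-0.16, -0.09, -0.026], "twist": [0, 0, 0], "fingers": 1}, {"translation": [-0.24, -0.13, -0.038], "twist": [0, 0, 0], "fingers": 1}, {"translation": [-0.31, -0.17, -0.05], "twist": [0, 0, 0], "fingers": 1}, {"translation": [-0.36, -0.2, -0.06], "twist": [0, 0, 0], "fingers": 1}]'

```text
time: 2.28
eef_pos: [0.4362, 0.3973, 0.2472]
tcp_rot: [0.176, 0.984, 0.0, 0.0]
contact_force: [0.6, 1.4, -0.6]
opening: 0.998
finger_force: 0.0
```

```bash
python3 - <<'E'
from h import *
p=shot('wrist','w2.png'); print(get_state()['eef_pos'],p['c'])
for q in ['plug','plug_head','plug_shoulder','small_plug']:
    for x in recognise(p,q): print(q,np.round(x['point'],1),round(x['conf'],2),atz(ray(p,x['point']),.073 if 'head' in q else .046))
E
```

```text
[0.4415133  0.39233402 0.24894958] [0.37168468 0.42103698 0.4191053 ]
plug [274.8 298. ] 0.66 [0.55727438 0.3199044  0.046     ]
plug_head [272.6 299.1] 0.76 [0.54142165 0.32967526 0.073     ]
plug_shoulder [277.  299.6] 0.85 [0.5611785  0.32072277 0.046     ]
small_plug [236.2 220.2] 0.71 [0.46896197 0.24421099 0.046     ]
```

View pics/w2.png

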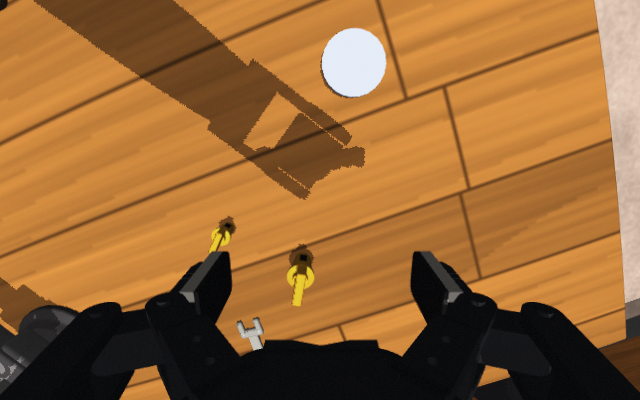

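The wrist view shows the larger plug at about (277, 300), with its bar nearly vertical in the picture. The small plug is at (236, 220). Moving to look from above.

>>> arm_command --steps '[{"translation": [-0.065, -0.017, 0.0], "twist": [0, 0, 0], "fingers": 1}, {"translation": [-0.13, -0.034, 0.02], "twist": [0, 0, 0], "fingers": 1}, {"translation": [-0.13, -0.034, 0.02], "twist": [0, 0, 0], "fingers": 1}]'

```text
time: 2.9
eef_pos: [0.5179, 0.3406, 0.2292]
tcp_rot: [0.177, 0.984, -0.001, -0.002]
contact_force: [0.1, -0.1, 0.1]
opening: 1.001
finger_force: 0.0
```

```bash
python3 - <<'E'
from h import *
p=shot('wrist','w3.png'); print(get_state()['eef_pos'],p['c'])
for q in ['plug','plug_head','plug_shoulder','small_plug']:
    for x in recognise(p,q): print(q,np.round(x['point'],1),round(x['conf'],2),atz(ray(p,x['point']),.073 if 'head' in q else .046))
u=p['pixels']
x=[x for x in recognise(p,'plug')][0]['point']; r,c=int(x[0]),int(x[1])
r0,c0=max(r-60,0),max(c-70,0); print(r0,c0)
cv2.imwrite('pics/w3c.png',cv2.resize(u[r0:r0+100,c0:c0+130,::-1],None,fx=6,fy=6,interpolation=cv2.INTER_CUBIC))
E
```

```text
[0.51701062 0.34167238 0.23009792] [0.45408754 0.36474361 0.40137239]
plug [213.9 316.3] 0.62 [0.5594154  0.31917956 0.046     ]
plug_head [214.5 316.1] 0.82 [0.55200156 0.32217864 0.073     ]
plug_head [306.6  35.6] 0.3 [ 0.54369629 -0.0675849   0.073     ]
plug_shoulder [214.5 318.5] 0.91 [0.56107262 0.32143395 0.046     ]
small_plug [168.  228.4] 0.67 [0.47026866 0.24190848 0.046     ]
153 246
```

View pics/w3c.png

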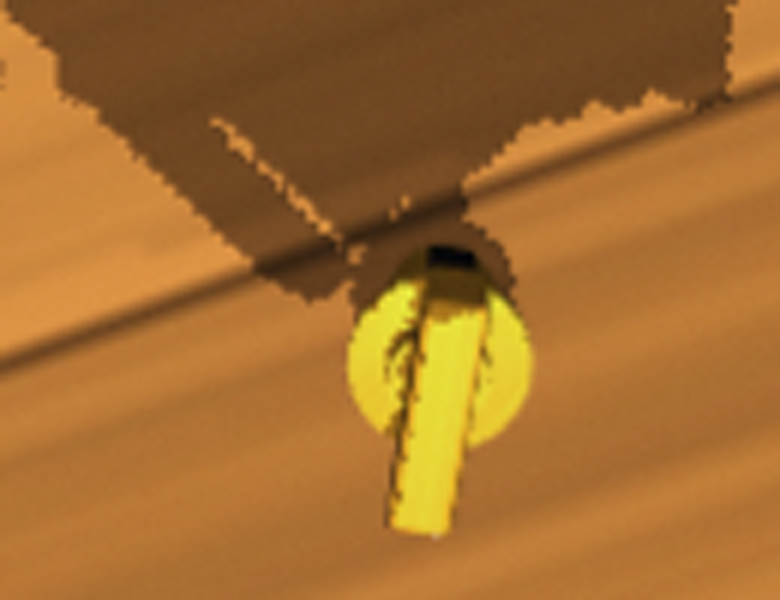

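The crop shows the collar centred at crop (440, 362), which is full-image (213, 319). The top of the bar runs from crop (419, 527) to (458, 266), and I'll measure from those.

```bash
python3 - <<'E'
from h import *
p=shot('wrist')
f=lambda x,y:((y+.5)/6-.5+153,(x+.5)/6-.5+246)
A=atz(ray(p,f(419,527)),.086);B=atz(ray(p,f(458,266)),.086)
print('top c',(A+B)/2,'len',np.linalg.norm(A-B),'yaw',np.degrees(np.arctan2(*(B-A)[1::-1])))
L=atz(ray(p,f(347,362)),.052);R_=atz(ray(p,f(533,362)),.052);print('collar',(L+R_)/2,np.linalg.norm(L-R_))
s=shot('scene');d=shot('side')
# height check: plug head in fixed views
for X in [.0,.086]:
    print(X,proj(s,[.5605,.322,X]),proj(d,[.5605,.322,X]))
d0=(B-A)[:2]; y=np.array([-d0[1],d0[0],0]); c=(L+R_)/2
cmd([.5605,.3215,.16],ydir=y)
print(get_state()['qpos'])
a,b=s['pixels'],d['pixels']
print(proj(s,[.5356,-.1365,.17]),proj(d,[.5356,-.1365,.17]))
cv2.imwrite('pics/c4.png',np.hstack([cv2.resize(a[215:285,140:220,::-1],None,fx=5,fy=5),cv2.resize(b[235:305,350:430,::-1],None,fx=5,fy=5)]))
E
```

```text
top c [0.55451059 0.32672144 0.086     ] len 0.051141290637770974 yaw 151.69380545080594
collar [0.55812432 0.32561843 0.052     ] 0.03758915558718545
0.0 [[365.24704572 223.61462183]] [[301.89791436 218.85076824]]
0.086 [[367.56435839 201.46978376]] [[301.42004704 194.8721525 ]]
trans [-0.0636 -0.0058  0.0963] twist [-6.0000e-04  8.0000e-04 -2.8648e+00] deg 171.9
trans [-0.0636 -0.0058  0.0963] twist [0.0006 0.0004 0.1352] deg 8.1
[ 4.20770915e-01  1.44476901e-01  1.68720834e+00  5.84667423e-05
  1.30918288e+00 -7.97636481e-01]
[[177.11701429 251.86189973]] [[390.48670185 254.84378884]]
```

View pics/c4.png

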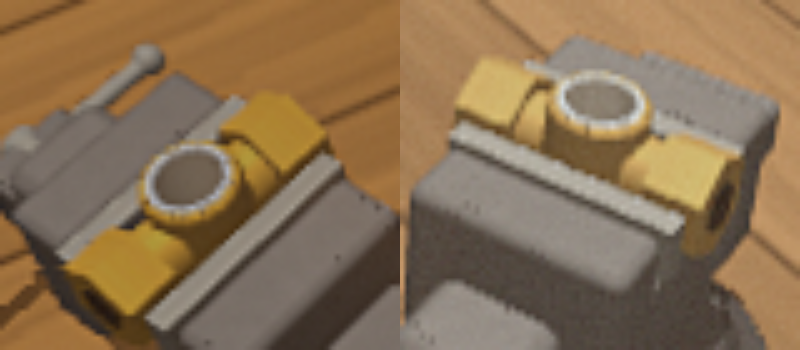

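Both crops place the rim at scene (251, 178.4) and side (254.8, 390.6), which is about (0.5356, −0.1365, 0.17). Now going down to grasp the plug.

>>> arm_command --steps '[{"translation": [-0.0581, -0.0016, 0.06], "twist": [0, 0, 0.135], "fingers": -0.2}, {"translation": [-0.0581, -0.0016, 0.11], "twist": [0, 0, 0.135], "fingers": -0.2}, {"translation": [-0.0581, -0.0016, 0.16], "twist": [0, 0, 0.135], "fingers": -0.2}, {"translation": [-0.0581, -0.0016, 0.2], "twist": [0, 0, 0.135], "fingers": -0.2}, {"translation": [-0.0581, -0.0016, 0.213], "twist": [0, 0, 0.135], "fingers": -0.2}]'

```text
time: 3.98
eef_pos: [0.5566, 0.3246, 0.0696]
tcp_rot: [0.245, 0.97, -0.001, -0.002]
contact_force: [-0.2, 0.2, 0.3]
opening: 0.401
finger_force: 0.0
```

```bash
python3 - <<'E'
from h import *
p=shot('wrist','w5.png'); s=get_state(); print(s['eef_pos'],s['contact_force'],s['opening'])
cmd([.5575,.3255,.062])
a=shot('scene');d=shot('side')
m,e=tri([ray(a,(251,178.4)),ray(d,(254.8,390.6))]);print('mouth',m,e)
g=lambda x,y:((y+.5)/5-.5+215,(x+.5)/5-.5+140)
h=lambda x,y:((y+.5)/5-.5+235,(x-400+.5)/5-.5+350)
for c,P,Q,z in [(a,g(155,325),g(335,160),.15),(d,h(450,135),h(675,232),.15),(a,g(65,255),g(240,100),.15)]:
    v=atz(ray(c,Q),z)-atz(ray(c,P),z); print(np.degrees(np.arctan2(v[1],v[0])),np.linalg.norm(v))
E
```

```text
[0.55675684 0.32466878 0.06956118] [-0.93611966 -0.0269978  -1.47693542] 0.4023619109503242
trans [-0.0004  0.0015  0.0101] twist [-0.0027 -0.0024 -0.    ] deg 0.2
trans [-0.0004  0.0015  0.0101] twist [-0.0038  0.0043  3.    ] deg 180.0
mouth [ 0.53586672 -0.13467947  0.16988061] [np.float64(0.0014080225225727005), np.float64(0.0014080225225725678)]
113.89720185679313 0.09932431880498392
-64.84463397928641 0.0994146706500592
114.58706757275391 0.09728335507643777
```

View pics/w5.png

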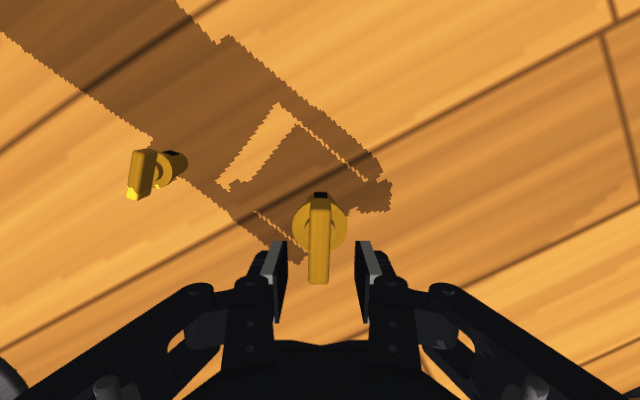

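The wrist view shows the bar centred between the pads, running from (198, 319) to (283, 318) and aligned with them. Lowering the last 7.5 mm and gripping.

>>> arm_command --steps '[{"translation": [0.0006, -0.0013, 0.0101], "twist": [0, 0, 0], "fingers": -0.2}, {"translation": [0.0006, -0.0013, 0.0101], "twist": [0, 0, 0], "fingers": -0.5}, {"translation": [0.0006, -0.0013, 0.0101], "twist": [0, 0, 0], "fingers": -1}, {"translation": [0.0006, -0.0013, 0.0101], "twist": [0, 0, 0], "fingers": -1}, {"translation": [0.0006, -0.0013, 0.0101], "twist": [0, 0, 0], "fingers": -1}]' --grip_force 110

```text
time: 4.75
eef_pos: [0.5575, 0.3244, 0.0646]
tcp_rot: [0.245, 0.97, 0.0, 0.0]
contact_force: [1.1, -0.1, 0.8]
opening: -0.002
finger_force: 0.0
```

>>> arm_command --steps '[{"translation": [0, 0, 0], "twist": [0, 0, 0], "fingers": -1}, {"translation": [0, 0, -0.03], "twist": [0, 0, 0], "fingers": -1}, {"translation": [0, 0, -0.1], "twist": [0, 0, 0], "fingers": -1}, {"translation": [0, 0, -0.18], "twist": [0, 0, 0], "fingers": -1}, {"translation": [0, 0, -0.26], "twist": [0, 0, 0], "fingers": -1}]'

```text
time: 5.38
eef_pos: [0.5571, 0.3243, 0.2611]
tcp_rot: [0.245, 0.97, -0.0, -0.0]
contact_force: [0.7, 0.3, 0.3]
opening: -0.0
finger_force: 0.0
```

```bash
python3 - <<'E'
from h import *
s=get_state(); print(s)
c=np.cos(np.radians(114.2));n=np.sin(np.radians(114.2))
print('pipe->tool y perp'); cmd([.5358,-.135,.30],ydir=[-n,c,0])
E
```

```text
{'time': 5.375, 'qpos': array([ 3.69935613e-01,  1.82074649e-01,  1.59245947e+00,  8.99364037e-06,
        1.36735848e+00, -7.05659932e-01]), 'dq': array([-1.49013960e-03, -3.11951965e-01, -5.21443794e-01, -1.40868835e-03,
        8.23924765e-01, -8.21813906e-04]), 'joint_efforts': array([ 2.81744013e-01, -3.66021860e+01, -2.83822650e+01,  1.92584441e-03,
       -3.17295492e-01, -1.83337369e-05]), 'eef_pos': array([0.55707266, 0.32425043, 0.26106873]), 'tcp_rot': array([ 2.45079117e-01,  9.69503071e-01, -8.32474648e-05, -1.24823401e-04]), 'contact_force': array([0.69192259, 0.29338108, 0.29839874]), 'wrist_torque': array([-0.02658799, -0.09616696, -0.0224051 ]), 'finger_force': 0.0, 'opening': -0.00011454108751809398}
pipe->tool y perp
trans [-0.266  -0.5523 -0.0518] twist [ 1.0000e-04 -3.0000e-04 -2.3762e+00] deg 142.6
trans [-0.266  -0.5523 -0.0518] twist [-3.000e-04 -1.000e-04  6.238e-01] deg 37.4
```

The fingers shut to 0, so the grasp missed. I'll look before trying again.

```bash
python3 - <<'E'
from h import *
p=shot('wrist'); a=shot('scene'); d=shot('side')
for n,q in (('w',p),('s',a),('d',d)):
    for k in ['plug','plug_shoulder','plug_head','small_plug']:
        print(n,k,[(np.round(x['point'],1).tolist(),round(x['conf'],2)) for x in recognise(q,k)[:2]])
w=cv2.resize(p['pixels'],(512,320)); s=cv2.resize(a['pixels'][165:245,300:390],(280,249)); e=cv2.resize(d['pixels'][170:250,255:345],(280,249))
im=np.zeros((560,560,3),np.uint8); im[:320,:512]=w; im[320:560,:280]=s[:240]; im[320:560,280:]=e[:240]
cv2.imwrite('pics/w6.png',im[:,:,::-1])
E
```

```text
w plug [([141.8, 229.5], 0.74), ([176.0, 317.4], 0.59)]
w plug_shoulder [([172.7, 318.3], 0.86)]
w plug_head [([174.7, 320.6], 0.83)]
w small_plug [([144.6, 230.5], 0.61)]
s plug [([206.5, 366.9], 0.81)]
s plug_shoulder [([213.8, 365.4], 0.78)]
s plug_head [([213.9, 369.4], 0.74)]
s small_plug []
d plug [([203.8, 301.1], 0.67)]
d plug_shoulder [([205.2, 303.7], 0.76), ([222.0, 362.0], 0.52)]
d plug_head [([202.7, 301.9], 0.82)]
d small_plug [([230.0, 287.2], 0.52)]
```

View pics/w6.png

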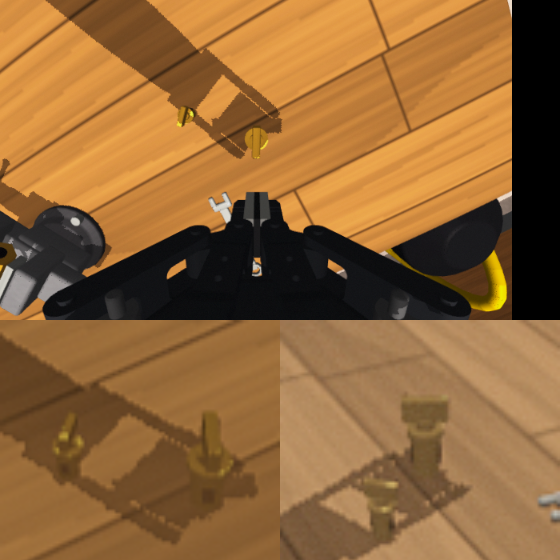

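The plug is still standing where it was, and the fingers closed without touching it. I'll check in the fixed views where the fingertips really end relative to the reported TCP.

```bash
python3 - <<'E'
from h import *
s=get_state(); e=s['eef_pos']; R=Ro.from_quat(s['tcp_rot']).as_matrix()
for n in ['scene','side']:
    p=shot(n)
    for lab,off in [('x-8',-8),('x0',0),('x+8',8)]:
        out=[]
        for k in range(-60,25,4):
            c,r=proj(p,[e+R[:,0]*off*.001+R[:,2]*k*.001])[0]; out.append((k,int(p['pixels'][int(round(r)),int(round(c))].max())))
        print(n,lab,np.round(proj(p,[e])[0]),out)
E
```

```text
scene x-8 [373. 147.] [(-60, 58), (-56, 59), (-52, 49), (-48, 74), (-44, 72), (-40, 67), (-36, 61), (-32, 113), (-28, 167), (-24, 175), (-20, 174), (-16, 174), (-12, 174), (-8, 174), (-4, 180), (0, 152), (4, 77), (8, 85), (12, 81), (16, 83), (20, 82), (24, 81)]
scene x0 [373. 147.] [(-60, 84), (-56, 76), (-52, 76), (-48, 74), (-44, 74), (-40, 74), (-36, 73), (-32, 76), (-28, 64), (-24, 129), (-20, 176), (-16, 175), (-12, 174), (-8, 174), (-4, 174), (0, 175), (4, 177), (8, 131), (12, 77), (16, 85), (20, 84), (24, 84)]
scene x+8 [373. 147.] [(-60, 45), (-56, 73), (-52, 84), (-48, 75), (-44, 78), (-40, 77), (-36, 80), (-32, 78), (-28, 79), (-24, 74), (-20, 55), (-16, 169), (-12, 177), (-8, 173), (-4, 174), (0, 174), (4, 174), (8, 174), (12, 181), (16, 153), (20, 100), (24, 84)]
side x-8 [299. 141.] [(-60, 52), (-56, 56), (-52, 52), (-48, 50), (-44, 54), (-40, 84), (-36, 88), (-32, 94), (-28, 115), (-24, 123), (-20, 122), (-16, 118), (-12, 120), (-8, 124), (-4, 120), (0, 122), (4, 128), (8, 120), (12, 124), (16, 124), (20, 117), (24, 125)]
side x0 [299. 141.] [(-60, 49), (-56, 51), (-52, 52), (-48, 55), (-44, 63), (-40, 56), (-36, 64), (-32, 90), (-28, 113), (-24, 125), (-20, 123), (-16, 120), (-12, 119), (-8, 117), (-4, 125), (0, 128), (4, 127), (8, 128), (12, 123), (16, 122), (20, 117), (24, 128)]
side x+8 [299. 141.] [(-60, 90), (-56, 88), (-52, 94), (-48, 87), (-44, 90), (-40, 87), (-36, 90), (-32, 99), (-28, 119), (-24, 124), (-20, 124), (-16, 121), (-12, 118), (-8, 124), (-4, 120), (0, 122), (4, 119), (8, 120), (12, 126), (16, 123), (20, 122), (24, 123)]
```

The tips really end about 28 mm short of the reported TCP (seen in both fixed views), so the TCP has to go about 28 mm lower. Descending again with the fingers part open.

>>> arm_command --steps '[{"translation": [0, 0, 0.03], "twist": [0, 0, 0], "fingers": -0.1}, {"translation": [0, 0, 0.08], "twist": [0, 0, 0], "fingers": -0.1}, {"translation": [0, 0, 0.15], "twist": [0, 0, 0], "fingers": -0.1}, {"translation": [0, 0, 0.22], "twist": [0, 0, 0], "fingers": -0.1}, {"translation": [0, 0, 0.26], "twist": [0, 0, 0], "fingers": -0.1}]'

```text
time: 6.85
eef_pos: [0.5555, 0.3236, 0.0608]
tcp_rot: [0.245, 0.97, -0.001, -0.002]
contact_force: [0.2, 0.7, 0.3]
opening: 0.451
finger_force: 0.0
```

>>> arm_command --steps '[{"translation": [0, 0, 0.01], "twist": [0, 0, 0], "fingers": -0.1}, {"translation": [0, 0, 0.02], "twist": [0, 0, 0], "fingers": -0.1}, {"translation": [0, 0, 0.02], "twist": [0, 0, 0], "fingers": -0.1}]'

```text
time: 7.22
eef_pos: [0.5582, 0.3247, 0.0506]
tcp_rot: [0.245, 0.97, 0.001, 0.001]
contact_force: [-0.4, -0.4, -0.3]
opening: 0.453
finger_force: 0.0
```

>>> arm_command --steps '[{"translation": [0, 0, 0.008], "twist": [0, 0, 0], "fingers": -0.1}, {"translation": [0, 0, 0.016], "twist": [0, 0, 0], "fingers": -0.1}, {"translation": [0, 0, 0.016], "twist": [0, 0, 0], "fingers": -0.4}, {"translation": [0, 0, 0.016], "twist": [0, 0, 0], "fingers": -0.4}]' --grip_force 110

```text
time: 7.72
eef_pos: [0.5574, 0.3244, 0.0374]
tcp_rot: [0.245, 0.97, 0.0, 0.0]
contact_force: [-0.0, -0.2, 0.9]
opening: 0.297
finger_force: 0.0
```

>>> arm_command --steps '[{"translation": [0, 0, 0], "twist": [0, 0, 0], "fingers": -1}, {"translation": [0, 0, 0], "twist": [0, 0, 0], "fingers": -1}, {"translation": [0, 0, 0], "twist": [0, 0, 0], "fingers": -1}]'

```text
time: 8.1
eef_pos: [0.5576, 0.3242, 0.0379]
tcp_rot: [0.245, 0.97, -0.0, 0.0]
contact_force: [-0.1, -1.2, 3.4]
opening: 0.11
finger_force: 109.5
```

The plug is gripped (109 N, opening 0.11). Lifting it and carrying it towards the cock.

>>> arm_command --steps '[{"translation": [0, 0, -0.05], "twist": [0, 0, 0], "fingers": -1}, {"translation": [0, 0, -0.13], "twist": [0, 0, 0], "fingers": -1}, {"translation": [0, 0, -0.21], "twist": [0, 0, 0], "fingers": -1}, {"translation": [-0.02, -0.04, -0.28], "twist": [0, 0, 0], "fingers": -1}, {"translation": [-0.045, -0.1, -0.32], "twist": [0, 0, 0.1], "fingers": -1}]'

```text
time: 8.72
eef_pos: [0.5518, 0.2427, 0.2796]
tcp_rot: [0.296, 0.955, 0.001, 0.001]
contact_force: [0.5, -0.6, -4.4]
opening: 0.112
finger_force: 108.7
```

```bash
python3 - <<'E'
from h import *
s=get_state(); print(s['eef_pos'],s['opening'],s['finger_force'],s['contact_force'])
c=np.cos(np.radians(114.2));n=np.sin(np.radians(114.2))
cmd([.5358,-.135,.265],ydir=[-n,c,0])
E
```

```text
[0.55176342 0.2427003  0.27955798] 0.11153579843485667 108.66657972335815 [ 0.5387765  -0.5583196  -4.40154546]
trans [-0.2669 -0.4276  0.0186] twist [-1.1000e-03  4.2000e-03 -2.4766e+00] deg 148.6
trans [-0.2669 -0.4276  0.0186] twist [0.0032 0.0009 0.5233] deg 31.4
```

>>> arm_command --steps '[{"translation": [-0.04, -0.065, 0], "twist": [0, 0, 0.15], "fingers": -1}, {"translation": [-0.08, -0.13, 0], "twist": [0, 0, 0.3], "fingers": -1}, {"translation": [-0.12, -0.195, 0], "twist": [0, 0, 0.45], "fingers": -1}, {"translation": [-0.16, -0.26, 0], "twist": [0, 0, 0.52], "fingers": -1}, {"translation": [-0.195, -0.31, 0], "twist": [0, 0, 0.52], "fingers": -1}]'

```text
time: 9.35
eef_pos: [0.5397, -0.0338, 0.2754]
tcp_rot: [0.542, 0.84, -0.0, -0.001]
contact_force: [1.5, -0.1, -3.8]
opening: 0.113
finger_force: 108.7
```

```bash
python3 - <<'E'
from h import *
p=shot('wrist');s=get_state(); print(s['eef_pos'],s['opening'],s['contact_force'],s['qpos'])
for x in recognise(p,'cock_mouth')+recognise(p,'cock'): print(np.round(x['point'],1),round(x['conf'],2),atz(ray(p,x['point']),.17))
c=np.cos(np.radians(114.2));n=np.sin(np.radians(114.2))
cmd([.5358,-.135,.265],ydir=[-n,c,0])
cv2.imwrite('pics/w7.png',p['pixels'][:,:,::-1])
E
```

```text
[ 0.53993629 -0.0392296   0.27532355] 0.1093183327820558 [ 0.93353761 -3.5776885  -4.36979322] [-0.25682065 -0.0581701   1.81893337 -0.00618909  1.3821383  -0.67767831]
[241.  269.2] 0.61 [ 0.51410175 -0.09910741  0.17      ]
[241.8 318.3] 0.48 [ 0.55835954 -0.07992904  0.17      ]
[244.2 270.4] 0.93 [ 0.51643506 -0.10178212  0.17      ]
trans [-0.1209 -0.0605  0.0136] twist [-0.0037  0.0031  3.    ] deg 180.0
trans [-0.1209 -0.0605  0.0136] twist [-0.002  -0.0023 -0.    ] deg 0.2
```

View pics/w7.png

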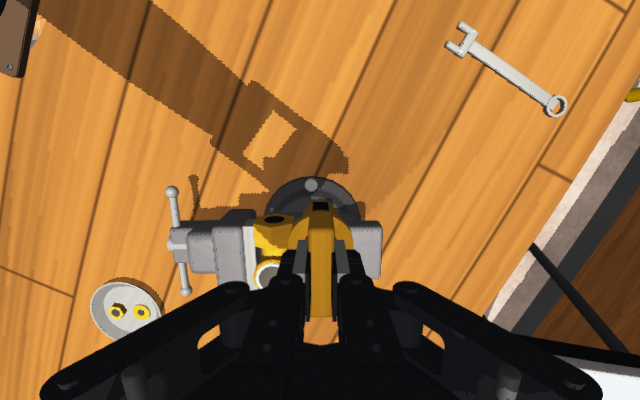

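The wrist view shows the rim at about (273, 268), the plug's collar at about (240, 319), and jaw edges vertical in the picture, so the bar lies along the pipe. Next I'll hover over the mouth and compare the foot with the rim in the fixed views.

>>> arm_command --steps '[{"translation": [-0.05, -0.025, 0.005], "twist": [0, 0, 0], "fingers": -1}, {"translation": [-0.1, -0.05, 0.01], "twist": [0, 0, 0], "fingers": -1}, {"translation": [-0.121, -0.0605, 0.02], "twist": [0, 0, 0], "fingers": -1}, {"translation": [-0.121, -0.0605, 0.04], "twist": [0, 0, 0], "fingers": -1}, {"translation": [-0.121, -0.0605, 0.06], "twist": [0, 0, 0], "fingers": -1}]'

```text
time: 10.12
eef_pos: [0.5368, -0.1319, 0.2306]
tcp_rot: [0.541, 0.841, 0.0, -0.001]
contact_force: [0.1, -0.3, -4.3]
opening: 0.111
finger_force: 108.7
```

```bash
python3 - <<'E'
from h import *
s=get_state(); print(s['eef_pos'],s['tcp_rot'],s['contact_force'],s['qpos'][5])
a=shot('scene');s=get_state();d=shot('side')
e=s['eef_pos'];R=Ro.from_quat(s['tcp_rot']).as_matrix()
ax=lambda h:e+R[:,2]*(.0379-h)
for n,q in (('scene',a),('side',d)):
    print(n,'foot',proj(q,[ax(0)])[0],'shoulder',proj(q,[ax(.049)])[0],'mouth',proj(q,[[.5358,-.135,.17]])[0])
f=lambda q,c,r:cv2.resize(q['pixels'][r-45:r+45,c-32:c+33],None,fx=6,fy=6,interpolation=cv2.INTER_CUBIC)
ca,ra=np.round(proj(a,[ax(.02)])[0]).astype(int);cd,rd=np.round(proj(d,[ax(.02)])[0]).astype(int);print(ca,ra,cd,rd)
cv2.imwrite('pics/c8.png',np.hstack([f(a,ca,ra),f(d,cd,rd)])[:,:,::-1])
E
```

```text
[ 0.53679028 -0.13185163  0.23055328] [ 5.41033375e-01  8.41000373e-01  4.12637276e-04 -1.04369975e-03] [ 0.07251891 -0.29116788 -4.25820342] -0.852785798120861
scene foot [177.10224082 244.76058376] shoulder [170.52262134 229.45062642] mouth [177.85991423 251.62205517]
side foot [389.69423389 245.31765946] shoulder [392.29269126 224.44353887] mouth [390.10139685 254.41596463]
174 239 391 237
```

View pics/c8.png

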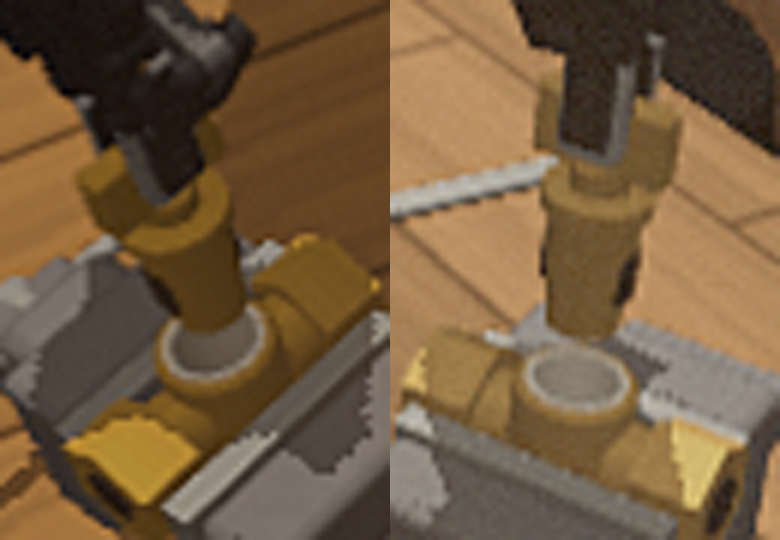

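The left crop shows the foot centred at about (212, 309) and the rim at (213, 341). The right crop shows the foot at (583, 318) and the rim at (578, 382). I'll triangulate both for the lateral correction.

```bash
python3 - <<'E'
from h import *
a=shot('scene');d=shot('side');s=get_state();e=s['eef_pos'];R=Ro.from_quat(s['tcp_rot']).as_matrix()
A=lambda x,y:ray(a,((y+.5)/6-.5+194,(x+.5)/6-.5+142)); D=lambda x,y:ray(d,((y+.5)/6-.5+192,(x-390+.5)/6-.5+359))
f,ef=tri([A(212,309),D(583,318)]);m,em=tri([A(213,341),D(578,382)])
print('foot',f,ef,'mouth',m,em,'tcp',e)
# at known height
for nm,q,z in (('foot',(A(212,309),D(583,318)),e[2]-.0379),('mouth',(A(213,341),D(578,382)),.17)): print(nm,[np.round(atz(r,z),4) for r in q])
dl=(m-f)*[1,1,0]; print('shift tool',R.T@dl/.75, 'to nominal', R.T@((m-e)*[1,1,0])/.75)
E
```

```text
foot [ 0.53731162 -0.13177276  0.19150973] [np.float64(2.396785254612579e-05), np.float64(2.3967852546177734e-05)] mouth [ 0.53324328 -0.13624885  0.17045152] [np.float64(0.0010376609519818596), np.float64(0.0010376609519817852)] tcp [ 0.53689965 -0.13231012  0.23160886]
foot [array([ 0.5392, -0.1318,  0.1937]), array([ 0.5352, -0.1342,  0.1937])]
mouth [array([ 0.532 , -0.1354,  0.17  ]), array([ 0.5338, -0.137 ,  0.17  ])]
shift tool [-3.17976380e-03 -7.41163391e-03  1.39974481e-06] to nominal [-2.75574018e-03 -6.61458382e-03  1.35968353e-06]
```

>>> arm_command --steps '[{"translation": [-0.003, -0.0054, 0.0], "twist": [0, 0, 0], "fingers": -1}, {"translation": [-0.003, -0.0054, 0.015], "twist": [0, 0, 0], "fingers": -1}, {"translation": [-0.003, -0.0054, 0.03], "twist": [0, 0, 0], "fingers": -1}, {"translation": [-0.003, -0.0054, 0.04], "twist": [0, 0, 0], "fingers": -1}, {"translation": [-0.003, -0.0054, 0.04], "twist": [0, 0, 0], "fingers": -1}]'

```text
time: 10.95
eef_pos: [0.5337, -0.137, 0.201]
tcp_rot: [0.542, 0.841, -0.0, -0.001]
contact_force: [0.4, -0.3, -4.4]
opening: 0.112
finger_force: 108.7
```

>>> arm_command --steps '[{"translation": [0, 0, 0.005], "twist": [0, 0, 0], "fingers": -1}, {"translation": [0, 0, 0.01], "twist": [0, 0, 0], "fingers": -1}, {"translation": [0, 0, 0.015], "twist": [0, 0, 0], "fingers": -1}, {"translation": [0, 0, 0.015], "twist": [0, 0, 0], "fingers": -1}]'

```text
time: 11.45
eef_pos: [0.5337, -0.1369, 0.1905]
tcp_rot: [0.541, 0.841, -0.0, -0.001]
contact_force: [-1.5, 0.4, -3.8]
opening: 0.113
finger_force: 108.8
```

>>> arm_command --steps '[{"translation": [0, 0, 0.002], "twist": [0, 0, 0], "fingers": -1}, {"translation": [0, 0, 0.004], "twist": [0, 0, 0], "fingers": -1}, {"translation": [0, 0, 0.006], "twist": [0, 0, 0], "fingers": -1}, {"translation": [0, 0, 0.006], "twist": [0, 0, 0], "fingers": -1}]'

```text
time: 11.95
eef_pos: [0.5338, -0.1369, 0.1864]
tcp_rot: [0.541, 0.841, -0.0, -0.001]
contact_force: [-5.3, 2.2, -1.6]
opening: 0.111
finger_force: 109.1
```

```bash
python3 - <<'E'
from h import *
s=get_state(); print({k:np.round(s[k],4) for k in ['eef_pos','contact_force','wrist_torque']})
E
```

```text
{'eef_pos': array([ 0.5338, -0.1369,  0.1864]), 'contact_force': array([-5.3371,  2.2397, -1.6132]), 'wrist_torque': array([0.4823, 1.0181, 0.0219])}
```

>>> arm_command --steps '[{"translation": [0.0005, -0.0006, 0.0], "twist": [0, 0, 0], "fingers": -1}, {"translation": [0.0005, -0.0006, 0.0], "twist": [0, 0, 0], "fingers": -1}]'

```text
time: 12.2
eef_pos: [0.5337, -0.1369, 0.1864]
tcp_rot: [0.542, 0.841, 0.0, -0.0]
contact_force: [-2.4, 2.1, -2.6]
opening: 0.111
finger_force: 109.0
```

>>> arm_command --steps '[{"translation": [0.0005, -0.0005, 0.0], "twist": [0, 0, 0], "fingers": -1}, {"translation": [0.0005, -0.0005, 0.002], "twist": [0, 0, 0], "fingers": -1}, {"translation": [0.0005, -0.0005, 0.003], "twist": [0, 0, 0], "fingers": -1}, {"translation": [0.0005, -0.0005, 0.003], "twist": [0, 0, 0], "fingers": -1}]'

```text
time: 12.7
eef_pos: [0.5334, -0.1369, 0.1845]
tcp_rot: [0.542, 0.841, 0.0, 0.0]
contact_force: [-2.3, 1.8, -0.3]
opening: 0.113
finger_force: 109.0
```

>>> arm_command --steps '[{"translation": [0.0007, -0.0006, -0.001], "twist": [0, 0, 0], "fingers": -1}, {"translation": [0.0007, -0.0006, 0.0], "twist": [0, 0, 0], "fingers": -1}, {"translation": [0.0007, -0.0006, 0.002], "twist": [0, 0, 0], "fingers": -1}, {"translation": [0.0007, -0.0006, 0.002], "twist": [0, 0, 0], "fingers": -1}]'

```text
time: 13.2
eef_pos: [0.5329, -0.1367, 0.1829]
tcp_rot: [0.542, 0.841, 0.0, 0.0]
contact_force: [-0.5, 2.3, -3.2]
opening: 0.109
finger_force: 108.9
```

>>> arm_command --steps '[{"translation": [0.0005, 0.0002, 0.0], "twist": [0, 0, 0], "fingers": -1}, {"translation": [0.0005, 0.0002, 0.002], "twist": [0, 0, 0], "fingers": -1}, {"translation": [0.0005, 0.0002, 0.003], "twist": [0, 0, 0], "fingers": -1}, {"translation": [0.0005, 0.0002, 0.003], "twist": [0, 0, 0], "fingers": -1}]'

```text
time: 13.7
eef_pos: [0.5327, -0.1364, 0.1804]
tcp_rot: [0.542, 0.841, -0.0, 0.0]
contact_force: [-0.7, 0.7, -3.2]
opening: 0.113
finger_force: 108.7
```

>>> arm_command --steps '[{"translation": [0.0003, 0, 0.001], "twist": [0, 0, 0], "fingers": -1}, {"translation": [0.0003, 0, 0.002], "twist": [0, 0, 0], "fingers": -1}, {"translation": [0.0003, 0, 0.003], "twist": [0, 0, 0], "fingers": -1}, {"translation": [0.0003, 0, 0.003], "twist": [0, 0, 0], "fingers": -1}]'

```text
time: 14.2
eef_pos: [0.5325, -0.1361, 0.1783]
tcp_rot: [0.541, 0.841, -0.0, 0.0]
contact_force: [-1.3, -0.3, -3.3]
opening: 0.109
finger_force: 108.7
```

>>> arm_command --steps '[{"translation": [0.0001, -0.0003, 0.001], "twist": [0, 0, 0], "fingers": -1}, {"translation": [0.0001, -0.0003, 0.002], "twist": [0, 0, 0], "fingers": -1}, {"translation": [0.0001, -0.0003, 0.003], "twist": [0, 0, 0], "fingers": -1}, {"translation": [0.0001, -0.0003, 0.003], "twist": [0, 0, 0], "fingers": -1}]'

```text
time: 14.7
eef_pos: [0.5322, -0.136, 0.176]
tcp_rot: [0.542, 0.841, -0.0, -0.0]
contact_force: [0.6, -1.0, -3.2]
opening: 0.11
finger_force: 108.7
```

>>> arm_command --steps '[{"translation": [-0.0001, 0.0, 0.001], "twist": [0, 0, 0], "fingers": -1}, {"translation": [-0.0001, 0, 0.002], "twist": [0, 0, 0], "fingers": -1}, {"translation": [-0.0001, 0, 0.003], "twist": [0, 0, 0], "fingers": -1}, {"translation": [-0.0001, 0, 0.003], "twist": [0, 0, 0], "fingers": -1}]'

```text
time: 15.2
eef_pos: [0.5322, -0.1359, 0.1738]
tcp_rot: [0.542, 0.841, 0.0, -0.0]
contact_force: [-0.5, 0.7, -4.9]
opening: 0.107
finger_force: 108.7
```

>>> arm_command --steps '[{"translation": [0.0001, 0.0, 0.001], "twist": [0, 0, 0], "fingers": -1}, {"translation": [0.0001, 0, 0.002], "twist": [0, 0, 0], "fingers": -1}, {"translation": [0.0001, 0, 0.003], "twist": [0, 0, 0], "fingers": -1}, {"translation": [0.0001, 0, 0.003], "twist": [0, 0, 0], "fingers": -1}]'

```text
time: 15.7
eef_pos: [0.5322, -0.1359, 0.1716]
tcp_rot: [0.542, 0.841, 0.0, -0.0]
contact_force: [0.1, 1.1, -2.2]
opening: 0.108
finger_force: 108.9
```

>>> arm_command --steps '[{"translation": [0.0001, 0.0, 0.0006], "twist": [0, 0, 0], "fingers": -1}, {"translation": [0.0001, 0, 0.0013], "twist": [0, 0, 0], "fingers": -1}, {"translation": [0.0001, 0, 0.0013], "twist": [0, 0, 0], "fingers": -1}]'

```text
time: 16.08
eef_pos: [0.5322, -0.1358, 0.1709]
tcp_rot: [0.541, 0.841, 0.0, -0.0]
contact_force: [-2.1, 1.6, -1.5]
opening: 0.109
finger_force: 109.1
```

>>> arm_command --steps '[{"translation": [0.0003, -0.0002, 0], "twist": [0, 0, 0], "fingers": -1}, {"translation": [0.0003, -0.0002, 0.0007], "twist": [0, 0, 0], "fingers": -1}, {"translation": [0.0003, -0.0002, 0.0013], "twist": [0, 0, 0], "fingers": -1}, {"translation": [0.0003, -0.0002, 0.0013], "twist": [0, 0, 0], "fingers": -1}]'

```text
time: 16.58
eef_pos: [0.5322, -0.1359, 0.1704]
tcp_rot: [0.541, 0.841, 0.0, 0.0]
contact_force: [-2.8, 2.7, 3.0]
opening: 0.112
finger_force: 109.5
```

Seated at TCP z ≈ 0.1704, shoulder about 8.5 mm above the rim. The baseline with the plug hanging is −4.4 N, so I want fz at about 8 to 9. Bringing the load up and starting the turn.

>>> arm_command --steps '[{"translation": [0.0003, -0.0001, 0.0004], "twist": [0, 0, 0], "fingers": -1}, {"translation": [0.0003, -0.0001, 0.0008], "twist": [0, 0, 0], "fingers": -1}]' --grip_force 120

```text
time: 16.82
eef_pos: [0.5323, -0.1359, 0.1702]
tcp_rot: [0.541, 0.841, -0.0, 0.001]
contact_force: [-5.2, 2.7, 5.5]
opening: 0.105
finger_force: 120.0
```

>>> arm_command --steps '[{"translation": [0.0003, -0.0004, 0.0004], "twist": [0, 0, 0.03], "fingers": -1}, {"translation": [0.0003, -0.0004, 0.0006], "twist": [0, 0, 0.08], "fingers": -1}]'

```text
time: 17.08
eef_pos: [0.5322, -0.1358, 0.1696]
tcp_rot: [0.576, 0.817, 0.0, 0.001]
contact_force: [-2.3, 2.7, 4.2]
opening: 0.101
finger_force: 120.0
```

```bash
python3 - <<'E'
from h import *
s=get_state(); print({k:np.round(s[k],3) for k in ['eef_pos','contact_force','wrist_torque','qpos']},Ro.from_quat(s['tcp_rot']).as_matrix()[:,0].round(3))
E
```

```text
{'eef_pos': array([ 0.532, -0.136,  0.17 ]), 'contact_force': array([-2.292,  2.683,  4.179]), 'wrist_torque': array([0.565, 0.419, 0.228]), 'qpos': array([-0.435,  0.038,  1.919, -0.   ,  1.183, -0.777])} [-0.335  0.942 -0.002]
```

>>> arm_command --steps '[{"translation": [0.0002, -0.0001, 0.0008], "twist": [0, 0, 0], "fingers": -1}, {"translation": [0.0002, -0.0001, 0.0008], "twist": [0, 0, 0], "fingers": -1}]'

```text
time: 17.32
eef_pos: [0.5323, -0.1359, 0.1695]
tcp_rot: [0.576, 0.817, 0.0, 0.001]
contact_force: [-2.4, 3.6, 5.8]
opening: 0.106
finger_force: 120.3
```

>>> arm_command --steps '[{"translation": [0.0002, -0.0001, 0.0008], "twist": [0, 0, 0], "fingers": -1}, {"translation": [0.0002, -0.0001, 0.0008], "twist": [0, 0, 0], "fingers": -1}]'

```text
time: 17.58
eef_pos: [0.5323, -0.1359, 0.1695]
tcp_rot: [0.576, 0.817, 0.0, 0.002]
contact_force: [-3.3, 3.8, 7.6]
opening: 0.108
finger_force: 120.5
```

>>> arm_command --steps '[{"translation": [0.0002, -0.0002, 0.0006], "twist": [0, 0, 0.08], "fingers": -1}, {"translation": [0.0002, -0.0002, 0.0012], "twist": [0, 0, 0.16], "fingers": -1}]'

```text
time: 17.82
eef_pos: [0.5324, -0.1359, 0.1688]
tcp_rot: [0.643, 0.766, 0.0, 0.002]
contact_force: [-3.1, 2.2, 8.5]
opening: 0.107
finger_force: 120.7
```

>>> arm_command --steps '[{"translation": [0.0, -0.0001, 0.0004], "twist": [0, 0, 0.08], "fingers": -1}, {"translation": [0.0001, -0.0002, 0.0008], "twist": [0, 0, 0.16], "fingers": -1}]'

```text
time: 18.08
eef_pos: [0.5325, -0.1359, 0.1684]
tcp_rot: [0.705, 0.71, 0.001, 0.002]
contact_force: [-2.7, 3.3, 8.7]
opening: 0.108
finger_force: 120.7
```

>>> arm_command --steps '[{"translation": [0.0002, -0.0002, 0.0003], "twist": [0, 0, 0.08], "fingers": -1}, {"translation": [0.0003, -0.0003, 0.0006], "twist": [0, 0, 0.16], "fingers": -1}, {"translation": [0.0003, -0.0003, 0.0009], "twist": [0, 0, 0.24], "fingers": -1}]'

```text
time: 18.45
eef_pos: [0.5326, -0.136, 0.168]
tcp_rot: [0.788, 0.616, 0.001, 0.003]
contact_force: [-2.2, 1.4, 8.8]
opening: 0.106
finger_force: 120.8
```

>>> arm_command --steps '[{"translation": [0.0001, -0.0002, 0.0003], "twist": [0, 0, 0.08], "fingers": -1}, {"translation": [0.0001, -0.0002, 0.0006], "twist": [0, 0, 0.16], "fingers": -1}, {"translation": [0.0001, -0.0002, 0.0009], "twist": [0, 0, 0.24], "fingers": -1}]'

```text
time: 18.82
eef_pos: [0.5328, -0.1361, 0.1678]
tcp_rot: [0.859, 0.513, 0.002, 0.003]
contact_force: [-1.7, 1.6, 9.0]
opening: 0.108
finger_force: 120.9
```

>>> arm_command --steps '[{"translation": [0.0001, -0.0002, 0.0002], "twist": [0, 0, 0.08], "fingers": -1}, {"translation": [0.0001, -0.0002, 0.0004], "twist": [0, 0, 0.16], "fingers": -1}, {"translation": [0.0001, -0.0002, 0.0006], "twist": [0, 0, 0.24], "fingers": -1}]'

```text
time: 19.2
eef_pos: [0.5329, -0.1363, 0.1675]
tcp_rot: [0.916, 0.401, 0.002, 0.003]
contact_force: [-1.1, 1.5, 9.2]
opening: 0.112
finger_force: 120.9
```

>>> arm_command --steps '[{"translation": [0.0001, -0.0001, 0.0002], "twist": [0, 0, 0.08], "fingers": -1}, {"translation": [0.0001, -0.0001, 0.0004], "twist": [0, 0, 0.16], "fingers": -1}, {"translation": [0.0001, -0.0001, 0.0005], "twist": [0, 0, 0.24], "fingers": -1}]'

```text
time: 19.58
eef_pos: [0.533, -0.1365, 0.1674]
tcp_rot: [0.959, 0.283, 0.002, 0.004]
contact_force: [-2.2, 1.3, 9.9]
opening: 0.107
finger_force: 121.3
```

```bash
python3 - <<'E'
from h import *
s=get_state(); x=Ro.from_quat(s['tcp_rot']).as_matrix()[:,0]
print({k:np.round(s[k],4) for k in ['eef_pos','contact_force','wrist_torque','qpos']},np.degrees(np.arctan2(x[1],x[0])))
E
```

```text
{'eef_pos': array([ 0.533 , -0.1365,  0.1674]), 'contact_force': array([-2.1909,  1.2896,  9.9147]), 'wrist_torque': array([0.3249, 0.433 , 0.8724]), 'qpos': array([-0.434 ,  0.0382,  1.9226, -0.0023,  1.1724,  0.5632])} 32.914995719870866
```

>>> arm_command --steps '[{"translation": [0.0, -0.0001, 0], "twist": [0, 0, 0.08], "fingers": -1}, {"translation": [0.0, -0.0001, 0], "twist": [0, 0, 0.145], "fingers": -1}, {"translation": [0.0, -0.0001, 0], "twist": [0, 0, 0.145], "fingers": -1}]'

```text
time: 19.95
eef_pos: [0.533, -0.1365, 0.1673]
tcp_rot: [0.978, 0.21, 0.003, 0.003]
contact_force: [-1.6, 0.5, 9.6]
opening: 0.105
finger_force: 120.8
```

```bash
python3 - <<'E'
from h import *
s=get_state(); x=Ro.from_quat(s['tcp_rot']).as_matrix()[:,0]
print({k:np.round(s[k],4) for k in ['eef_pos','contact_force','wrist_torque','qpos']},np.degrees(np.arctan2(x[1],x[0])))
p=shot('wrist')
cv2.imwrite('pics/w9.png',cv2.resize(p['pixels'][130:370,170:470,::-1],None,fx=2.5,fy=2.5,interpolation=cv2.INTER_CUBIC))
E
```

```text
{'eef_pos': array([ 0.533 , -0.1365,  0.1673]), 'contact_force': array([-1.6232,  0.4716,  9.5615]), 'wrist_torque': array([0.1131, 0.4104, 0.1946]), 'qpos': array([-0.4342,  0.0382,  1.9228, -0.0022,  1.172 ,  0.7146])} 24.227475978998037
```

View pics/w9.png

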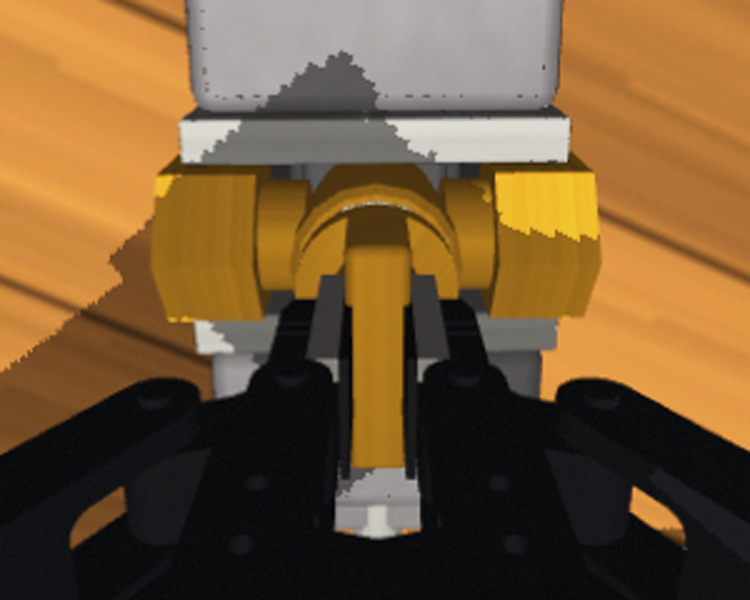

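The wrist view shows the tee head exactly square across the pipe: the bar is vertical, and the pipe and jaw edges are horizontal. Easing off the load and letting go.

>>> arm_command --steps '[{"translation": [0.0, 0, -0.0012], "twist": [0, 0, 0], "fingers": -1}, {"translation": [0.0, 0, -0.0012], "twist": [0, 0, 0], "fingers": -1}]' --grip_force 60

```text
time: 20.25
eef_pos: [0.5329, -0.1365, 0.1673]
tcp_rot: [0.978, 0.21, 0.003, 0.003]
contact_force: [0.6, -0.9, 6.4]
opening: 0.107
finger_force: 120.3
```

>>> arm_command --steps '[{"translation": [0.0, 0, -0.0018], "twist": [0, 0, 0], "fingers": -1}, {"translation": [0.0, 0, -0.0018], "twist": [0, 0, 0], "fingers": -0.6}, {"translation": [0.0, 0, -0.0018], "twist": [0, 0, 0], "fingers": -0.3}, {"translation": [0.0, 0, -0.0018], "twist": [0, 0, 0], "fingers": -0.1}, {"translation": [0.0, 0, -0.0018], "twist": [0, 0, 0], "fingers": -0.1}]'

```text
time: 20.88
eef_pos: [0.5302, -0.1344, 0.1657]
tcp_rot: [0.978, 0.209, -0.0, -0.0]
contact_force: [0.3, -0.1, -0.4]
opening: 0.444
finger_force: 0.0
```

Free. Now straight up.

>>> arm_command --steps '[{"translation": [0.0, 0, -0.015], "twist": [0, 0, 0], "fingers": -0.1}, {"translation": [0.0, 0, -0.04], "twist": [0, 0, 0], "fingers": -0.1}, {"translation": [0.0, 0, -0.08], "twist": [0, 0, 0], "fingers": -0.1}, {"translation": [0.0, 0, -0.12], "twist": [0, 0, 0], "fingers": -0.1}, {"translation": [0.0, 0, -0.12], "twist": [0, 0, 0], "fingers": -0.1}]'

```text
time: 21.5
eef_pos: [0.5324, -0.1354, 0.2611]
tcp_rot: [0.978, 0.209, 0.003, 0.003]
contact_force: [-0.1, -0.1, 0.5]
opening: 0.45
finger_force: 0.0
```

```bash
python3 - <<'E'
from h import *
s=get_state(); print(s['eef_pos'],s['contact_force'],s['opening'])
p=shot('wrist')
a=cv2.resize(p['pixels'][110:310,200:440],None,fx=2,fy=2); q=shot('side')
b=cv2.resize(q['pixels'][205:305,345:435],(300,400),interpolation=cv2.INTER_CUBIC)
cv2.imwrite('pics/f10.png',np.hstack([a,b])[:,:,::-1])
E
```

```text
[ 0.53238957 -0.13539526  0.26109932] [-0.1488387  -0.12246439  0.4935695 ] 0.45003485773533
```

View pics/f10.png

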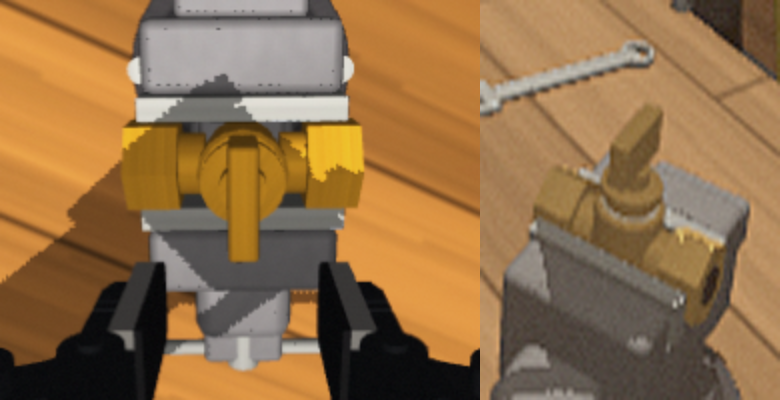

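The plug sits upright and deep in the cock with its tee head square across the pipe, and the gripper is clear of it. Handing in.

```bash
python3 -c "
from plant import *
print(sign_off())"
```

```text
the job is handed in; nothing more can be done
None
```

The larger plug is wedged in the cock with its tee head square across the pipe, and the job is handed in with the gripper clear and nothing else touched; the press ran about 12–14 N through the turn, except about 9 N over the first 5°, and the hold was not tested by pulling.

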